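# Set the slotted retaining bracket of a drive test cradle and clamp it

## Task

Get the hard drive in the test cradle ready for its test: with the wing knob still loose, slide the slotted bracket forward so that it pushes the drive home until you feel it bear firmly on the connector inside the dock, with the bracket's front edge between the scribed lines. Then tighten the wing knob clockwise through its full quarter turn, so that the bracket stays snug behind the drive. The connector is delicate: push by feel, never with more than 18 N on it, and leave the other things on the bench where they are.

Things in the scene. Friction and masses are not known exactly. Their poses are not given: they have to be found in the camera images.
- cradle: Drive test cradle, fixed on the bench: aluminium plate 304x170 mm, its top 12 mm above the bench. Origin: under the plate's centre, at bench height. +x: forward, the way the bracket slides, toward the dock; +y left; z up. Right bolt (low head, never turned) at x -80, y -55 mm; wing knob at x -80, y +55. Guides 12 mm high stand 2 mm beside the drive.
- dock: Grey plastic dock at the plate's +x end, 130 mm wide, 37 mm above the plate, open toward -x; the drive's nose lies in its mouth. Origin: middle of the mouth at plate height; axes as cradle. Inside is the black connector, its face somewhere 12 to 28 mm behind the mouth (differs each time, not measured). It yields on springs: 2 N at first touch, 6 N after 2 mm, then solid. At most 18 N.
- drive: 3.5 inch hard drive, 147x102x28 mm, 0.5 to 0.75 kg, lying loose on the plate with its nose 2 to 5 mm in the dock's mouth and its length along the cradle's x. Origin: centre of its underside; its ends are 74 mm (+x) and 73 mm (-x) from it. It must still go 7 to 26 mm forward and slides with about 1 N.
- bracket: Loose steel L-bracket, 0.25 kg, in the channel behind the drive. Foot 80x140x6 mm, two slots over the bolts; upright 84 mm wide, 40 mm high, with two rubber pads. Origin: plate height, middle, pad faces; +x to the drive, y left. Pads start 8 to 27 mm short of the drive. Loose, spring washers drag on it: slides with 6 to 14 N and stays where left; pressing it down or up adds drag.
- bracket_rib (a point): Point on the top of the bracket's upright rib, the place to hold or push it: rib 9 mm thick (across y), 36 mm long (x, 18 mm either way of this point), its top 42 mm and its foot 6 mm over the cradle's plate (54 and 18 mm over the bench). At least 40 mm free on either side of it; behind it the rib steps down to 20 mm over the plate and goes on for 14 mm.
- bracket_edge (a point): Left corner of the front edge of the bracket's foot, on its top: 2 mm behind the pads' faces, 70 mm left of the middle. It must come between the lines.
- lines (a point): Midway between the two scribed lines on the channel's edges; the lines run across, 12 mm before and behind this point in the cradle's x (x -34 and -10 mm). The bracket's front edge lies between them whenever the drive is home.
- clamp_knob (a joint): Turn of the wing knob in rad: 0 to 0.04 at the start (loose), grows clockwise seen from above, hard stop at 1.55. Clamped at 1.25 or more; turning takes 0.12 N m loose to 0.2 N m tight and it stays where it is left. Tight, the bracket cannot be slid.
- knob_wings (a point): Centre of the knob's wings, 43 mm above the bench, on the vertical turning axis. The wings are one black bar 46 mm long, 10 mm thick, 24 mm tall (31 to 55 mm above the bench); at joint 0 the bar lies along the cradle's x. Below it a round hub of 27 mm diameter. The axes of this point turn with the knob: x along the bar.
- spare_drive: Bystander: another hard drive, 147x102x28 mm, on the bench.
- ssd: Bystander: flat drive 100x70x9 mm, beside the cradle on its right.
- screwdriver: Bystander: red-handled screwdriver 204 mm long, right of the cradle.
- stick: Bystander: small red memory stick, 55x19x9 mm, left of the cradle.
- dish: Bystander: round steel parts dish, 111 mm across, 22 mm high.
Mind the look-alikes: they are no part of the job. What is shaped like the bracket but yellow is not meant.

How it is judged:
On the way, in this order (a step that is already met when the one before it is completed fails the run):
1. knob still loose, the drive pushed home on the connector with the bracket bearing behind it, front edge between the lines (contact force between drive and dock above 1 N and contact force between bracket and drive above 1 N and x of bracket_edge in the frame of cradle between -0.034 and -0.01 m and angle between the x axis of bracket and the x axis of cradle, either way round below 0.06 rad and z of each of drive, bracket in the frame of cradle below 0.016 m and value of joint clamp_knob below 0.4 rad), for 0.2 s.
2. knob tightened with the drive still held home (contact force between drive and dock above 1 N and contact force between bracket and drive above 1 N and x of bracket_edge in the frame of cradle between -0.034 and -0.01 m and angle between the x axis of bracket and the x axis of cradle, either way round below 0.06 rad and z of each of drive, bracket in the frame of cradle below 0.016 m and value of joint clamp_knob above 1.25 rad), for 0.2 s.
At the end, for the whole second after the job is handed in: The drive lies flat in the cradle and bears on the connector in the dock (over 1 N), the bracket bears on the drive (over 1 N), lies flat, straight to 0.06 rad, with its front edge between the scribed lines, the wing knob is turned to at least 1.25 rad, and all is at rest (all of step 2 and linear speed of each of bracket, drive below 0.01 m/s); the robot touches nothing.
It fails at once if more than 18 N between the drive and the dock with its connector (contact force between drive and dock above 18 N).
It fails at once if another thing on the bench is moved more than 20 mm (distance of any of spare_drive, ssd, screwdriver, stick, dish from where it was at the start of the episode above 0.02 m).
It also fails if it takes over 58 s, if anything falls off the work surface, if the arm or the gripper's body presses on something with over 40 N, if the wrist force passes 120 N, or if a joint passes its speed limit or range.

## Robot

A 6-joint arm with a two-finger parallel gripper is mounted at the origin on a cart in front of the work surface, level with it; the furniture and walls round the work are solid. World frame = base frame: x ahead of the robot, y to its left, z up, the work surface at z = 0. Lengths are in m, angles in rad, forces in N, time in s.
With the tool pointing down it reaches from about 0.35 to 0.85 m from the base axis. Payload 8.1 kg.
Tool frame: the origin (TCP) lies at the centre of the arm's flange, where the gripper is bolted on; the fingertips stand 186 mm ahead of it and the grasp point (between the pads) lies 167 mm ahead of it; z points along the fingers, y is the line along which they close (so a half turn about z gives the same grasp; the last joint's range is limited). The gripper opens to 93 mm and grips with 3 to 60 N. Pads are 15 mm wide; open, the fingers measure 128 mm over their backs; the gripper's body (75 mm by 188 mm) begins 65 mm behind the grasp point.
Start: joints at [-1.386, 0.13, 1.488, -0, 1.523, -0.085], TCP at [0.16, -0.578, 0.405] pointing down, gripper open.
Joint ranges: [-2.96, 2.96], [-0.89, 2.26], [0.02, 2.5], [-1.34, 4.48], [0, 2.73], [-2.66, 2.66]. Speed limits (rad/s): [2.39, 2.39, 2.79, 3.14, 3.14, 3.14].

## Interface

Orientations are given as a rotation vector (axis times angle).
In Python, from plant import robot gives the robot as it stands.
- The arm moves only by the tool apply_moves, never from a script. Its argument "series" is a list of rows, each a list of 2 entries, a list of its own where there are three numbers: the shift along the tool's x, y, z in mm, then the turn, a rotation vector about the tool's x, y, z in rad. A call has 1 to 12 rows; each row shifts and turns the commanded pose from where the row before left it, along the tool's axes as they then stand; what a row does not reach is not made up. A row lasts 1/12 s, in which the tool goes at most 41.7 mm and 7.16 degrees, less where a joint would pass 70% of its speed; a pose out of reach is approached as far as the arm can. A call is refused whole if a number of a shift passes 41.7 or a number of a turn 0.125, either way. A call with a gripper value outside its range is refused whole. "claw" is the opening, from 0 (shut) to 1 (fully open), set as the call begins (left out, the last holds). The fingers move at their own pace and stop on an object; "newtons" is the grip in N (left out, the last holds). Time passes only in rows, so rows that do not move let the fingers close. It gives the time, the measured TCP pose, the force, the opening and the grip force at its end, in the units of the state.
- robot.read_state(): the state, without advancing time (a new reading comes with each control period).
- robot.read_camera(name): name is "side" or "top"; returns (picture, depth): 400x640x3 uint8, blue, green, red; 400x640 float32, m along the optical axis (not along the pixel's ray), 0 where there is no reading.
- robot.calibration(name): a dict with "fx", "fy", "cx", "cy" (pixels), "D" ([k1, k2, p1, p2, k3] as OpenCV has them; the pictures are not rectified), "extrinsics" (4x4, takes a point from world to camera coordinates). Camera axes: x right, y down, z forward; pixel columns grow to the right and rows downward; lengths in m; the calibration is good to about 2 mm. A picture is of the moment at which its call begins. calibration takes no time and is no camera call.
- robot.close_job(): hands the job in; it is judged then, once.
The state is a dict: "t": time; "q": joint angles; "dq": joint speeds; "joint_torque": joint torques, N m; "tool_pos": TCP position; "orientation": TCP orientation; "force": force on the tool from outside, world axes, zero at the start; "wrist_torque": the same for the moment, N m; "opening": finger opening in m; "gripper_force": force on a finger pad.
Only numpy, scipy, OpenCV 4.12 (cv2) and the standard library are available. Lean on these libraries where they do the work, as an engineer would, in place of code of your own. Each camera call takes 0.05 s, during which the arm holds its last target. There are 200 camera calls.

## Working session

There is one attempt and no reset: what is moved stays moved. The work goes in short steps, Python scripts to look and compute and a tool call to move; the robot and the scene stay as the last step left them, time stands still between calls to the robot, and variables do not carry over. Pictures are saved under pics/ and viewed, at most 10 in all, crops included, and the job is handed in when it is done.

Besides the shell and the picture viewer there is one more tool, called after "Request:" by a JSON object that holds its "method" and its "body". apply_moves: Moves the arm, as the interface text tells. Its arguments: {"type":"object","properties":{"series":{"type":"array"},"claw":{"type":"number"},"newtons":{"type":"number"}},"required":["series"]}

```bash
mkdir -p pics; python3 - <<'E'
from plant import robot
import cv2,numpy as np
for n in("top","side"):
    p,d=robot.read_camera(n); cv2.imwrite(f"pics/{n}0.png",p); np.save(f"pics/{n}0d.npy",d)
    c=robot.calibration(n); print(n,c)
s=robot.read_state(); print(s)
E
```

```text
top {'fx': 394.72644990498077, 'fy': 394.72644990498077, 'cx': 321.46179227694154, 'cy': 198.25306739561788, 'D': array([-0.07320815,  0.        ,  0.        ,  0.        ,  0.        ]), 'extrinsics': array([[-0.00800636, -0.99990295,  0.01140156, -0.28823038],
       [-0.99746123,  0.00717894, -0.0708489 ,  0.46080928],
       [ 0.07076017, -0.01193986, -0.9974219 ,  0.96141788],
       [ 0.        ,  0.        ,  0.        ,  1.        ]])}
side {'fx': 509.84043399330363, 'fy': 509.84043399330363, 'cx': 319.998934720312, 'cy': 197.62552886658068, 'D': array([0.0289562, 0.       , 0.       , 0.       , 0.       ]), 'extrinsics': array([[ 0.88865353, -0.45791398,  0.02469204, -0.52995013],
       [-0.20886588, -0.45209712, -0.86716967,  0.00343215],
       [ 0.40825231,  0.76545606, -0.49740031,  1.48102363],
       [ 0.        ,  0.        ,  0.        ,  1.        ]])}
{'t': 0.1, 'q': array([-1.38639165e+00,  1.31104586e-01,  1.48920427e+00,  8.08915575e-06,
        1.52301893e+00, -8.53604935e-02]), 'dq': array([ 0.00049153, -0.00175079, -0.00320673,  0.00089099, -0.00038624,
       -0.00191515]), 'joint_torque': array([ 1.19492477e-03, -5.61343610e+01, -4.93093586e+01,  7.69372797e-02,
        2.91211187e-02, -5.19799005e-05]), 'tool_pos': array([ 0.15990895, -0.57807302,  0.40376216]), 'orientation': array([-3.11134039e+00, -4.22228698e-01,  1.22176241e-04]), 'force': array([ 0.15796303,  0.20795975, -0.46807463]), 'wrist_torque': array([-0.06569115,  0.06264448, -0.01919431]), 'gripper_force': 0.0, 'opening': 0.09268888735260476}
```

View pics/top0.png

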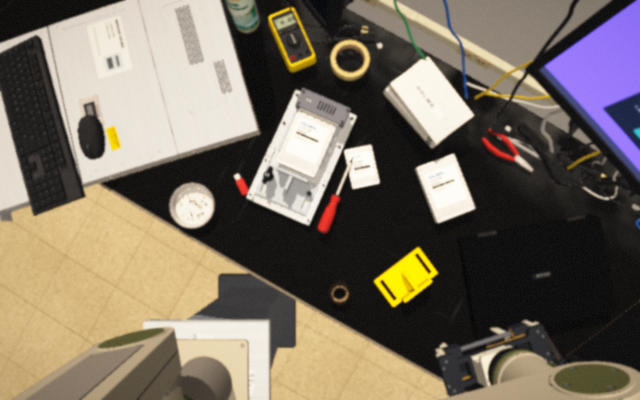

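View pics/side0.png

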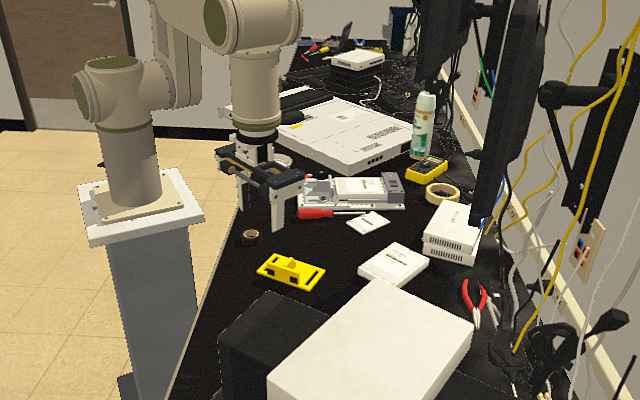

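The top view shows the cradle around (302,157), its dock at (324,103), the black wing knob near (267,174), the bracket near (292,190), the red stick at (241,184) and the screwdriver at (330,210). The yellow look-alike is at (405,277).

```bash
cat > h.py <<'E'
import cv2,numpy as np
from plant import robot
def ray(n,uv):
    c=robot.calibration(n);K=np.array([[c['fx'],0,c['cx']],[0,c['fy'],c['cy']],[0,0,1]])
    p=cv2.undistortPoints(np.array(uv,float).reshape(-1,1,2),K,c['D'])[:,0]
    E=c['extrinsics'];R=E[:3,:3];o=-R.T@E[:3,3]
    return o,np.c_[p,np.ones(len(p))]@R
def onz(n,uv,z):
    o,d=ray(n,uv); return o+d*((z-o[2])/d[:,2])[:,None]
def px(n,P):
    c=robot.calibration(n);K=np.array([[c['fx'],0,c['cx']],[0,c['fy'],c['cy']],[0,0,1]]);E=c['extrinsics']
    return cv2.projectPoints(np.array(P,float).reshape(-1,1,3),cv2.Rodrigues(E[:3,:3])[0],E[:3,3],K,c['D'])[0][:,0]
def cloud(n,d):
    v,u=np.mgrid[:400,:640];o,r=ray(n,np.c_[u.ravel(),v.ravel()])
    return (o+r*d.reshape(-1,1)).reshape(400,640,3)
E
python3 - <<'E'
from h import *
p=cv2.imread("pics/top0.png");c=p[82:232,230:380];cv2.imwrite("pics/crop0.png",cv2.resize(c,(600,600),interpolation=cv2.INTER_CUBIC))
P=cloud("top",np.load("pics/top0d.npy"))
m=((P[...,2]>.006)&(P[...,2]<.07)).astype(np.uint8);m[:80]=0;m[232:]=0;m[:,:230]=0;m[:,385:]=0
m=cv2.morphologyEx(m,cv2.MORPH_OPEN,np.ones((3,3)))
n,l,s,ce=cv2.connectedComponentsWithStats(m)
for i in range(1,n):
    if s[i,4]>60: print(s[i],ce[i],np.median(P[l==i][:,2]),np.round(cv2.minAreaRect((P[l==i][:,:2]*1000).astype(np.float32)),1) if 0 else cv2.minAreaRect((P[l==i][:,:2]*1000).astype(np.float32)))
E
```

```text
[ 230   80   29   62 1313] [240.82559025 112.10281797] 0.04468116303580605 ((683.1015625, -80.79496765136719), (141.84323120117188, 75.72305297851562), 14.901777267456055)
[ 235   88  121  137 8449] [300.94011126 155.89549059] 0.022921819416785838 ((575.9561767578125, -220.29843139648438), (220.35350036621094, 305.22845458984375), 65.8213119506836)
[351 147  21  35 421] [360.97862233 163.43467933] 0.007920934241328115 ((545.8470458984375, -392.73577880859375), (49.692405700683594, 88.77745819091797), 86.09346008300781)
[370 164   6  14  62] [372.80645161 170.5483871 ] 0.008230789789516357 ((528.7142944335938, -421.46832275390625), (13.016182899475098, 33.74798583984375), 89.02893829345703)
[318 195  22  37 384] [328.4921875  214.47395833] 0.02581877814104183 ((420.61016845703125, -310.2037048339844), (27.874675750732422, 98.91150665283203), 66.34237670898438)
```

View pics/crop0.png

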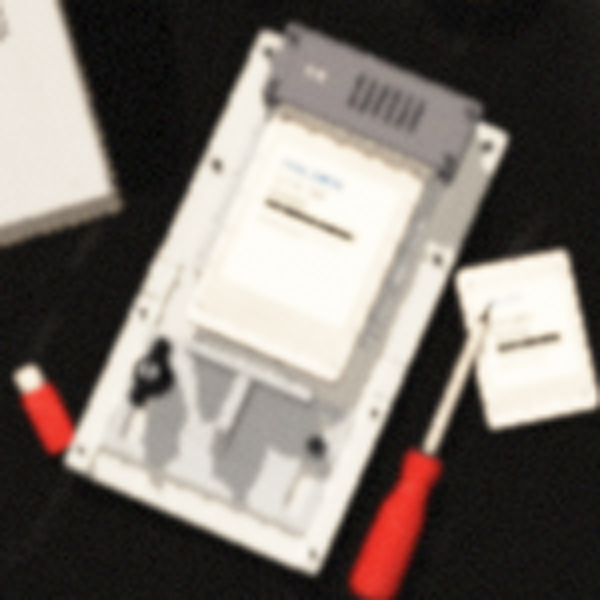

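The crop (4x, offset 230,82) shows:
- Plate corners at (68,462), (318,574), (508,130) and (265,32).
- The knob at (152,373), with its bar along the cradle's length.
- The bracket upright from (188,345) to (310,395).
- The rib from (247,375) to (224,427).

```bash
python3 - <<'E'
from h import *
f=lambda q:np.array(q,float)/4+[230,82]-.375
W=onz("top",f([(68,462),(318,574),(508,130),(265,32)]),.012)
M=np.array([[-152,85],[-152,-85],[152,-85],[152,85]])/1000
mc=W[:,:2].mean(0);A=W[:,:2]-mc
H=M.T@A;th=np.arctan2(H[0,1]-H[1,0],H[0,0]+H[1,1])
R=np.array([[np.cos(th),-np.sin(th)],[np.sin(th),np.cos(th)]])
print("center",mc,"yaw",th,"resid mm",(A-M@R.T)*1000)
def loc(uv,z): return ((onz("top",f(uv),z)[:,:2]-mc)@R*1000).round(1)
print("knob c & ends",loc([(152,373),(164,345),(140,400)],.055))
print("rib ends",loc([(247,375),(224,427)],.054))
print("upright",loc([(188,345),(310,395)],.052))
print("drive corners",loc([(190,320),(343,380)],.04))
print("bolt",loc([(316,447)],.022))
P=cloud("top",np.load("pics/top0d.npy"))
L=P.copy();L[...,:2]=(P[...,:2]-mc)@R
sel=lambda a,b,c,d,z0,z1:L[(L[...,0]>a)&(L[...,0]<b)&(L[...,1]>c)&(L[...,1]<d)&(L[...,2]>z0)&(L[...,2]<z1)]
for nm,q in dict(rib=sel(-.13,-.04,-.02,.02,.045,.065),knob=sel(-.12,-.04,.03,.08,.045,.065),drive=sel(-.05,.1,-.06,.06,.034,.046)).items(): print(nm,len(q),(np.percentile(q,[3,50,97],axis=0)*1000).round(0).tolist())
for x,y in((-80,55),(-80,0)): print(mc+R@(np.array([x,y])/1000))
E
```

```text
center [ 0.5667547 -0.2442755] yaw -0.4158510381049182 resid mm [[ 1.15381498  0.25788704]
 [-1.05278802  0.01965131]
 [ 1.78335727  0.33017455]
 [-1.88438423 -0.6077129 ]]
knob c & ends [[-82.1  53. ]
 [-63.7  53.3]
 [-99.8  53. ]]
rib ends [[-60.4   0.3]
 [-94.6   0.4]]
upright [[-57.7  40.5]
 [-56.3 -39. ]]
drive corners [[-42.   47.4]
 [-38.7 -52.9]]
bolt [[-81.6 -53.2]]
rib 126 [[-99.0, -18.0, 48.0], [-64.0, 1.0, 54.0], [-54.0, 18.0, 57.0]]
knob 124 [[-102.0, 32.0, 47.0], [-79.0, 54.0, 55.0], [-55.0, 63.0, 59.0]]
drive 2365 [[-38.0, -47.0, 37.0], [28.0, 1.0, 40.0], [95.0, 49.0, 43.0]]
[ 0.51579114 -0.16164551]
[ 0.49357287 -0.21195801]
```

Request:
{"method": "apply_moves", "body": {"series": [[[35,-22,0],[0,0,0]],[[35,-22,0],[0,0,0]],[[35,-22,0],[0,0,0]],[[35,-22,0],[0,0,0]],[[35,-22,0],[0,0,0]],[[35,-22,0],[0,0,0]],[[35,-22,0],[0,0,0]],[[35,-22,0],[0,0,0]],[[35,-22,0],[0,0,0]],[[35,-22,0],[0,0,0]],[[35,-22,0],[0,0,0]],[[35,-22,0],[0,0,0]]], "claw": 0.42, "newtons": 20}}

```text
t: 1.1
tool_pos: [0.4953, -0.21, 0.4045]
orientation: [-3.113, -0.423, 0.0]
force: [0.1, -0.3, 0.5]
opening: 0.0387
gripper_force: 0.0
```

Request:
{"method": "apply_moves", "body": {"series": [[[0,0,10],[0,0,-0.12]],[[0,0,10],[0,0,-0.12]],[[0,0,10],[0,0,-0.12]],[[0,0,10],[0,0,-0.12]],[[0,0,10],[0,0,-0.12]],[[0,0,10],[0,0,-0.12]],[[0,0,10],[0,0,-0.12]],[[0,0,10],[0,0,-0.12]],[[0,0,10],[0,0,-0.12]],[[0,0,10],[0,0,-0.12]],[[0,0,0],[0,0,-0.12]],[[0,0,0],[0,0,-0.12]]]}}

```text
t: 2.1
tool_pos: [0.4938, -0.2116, 0.3032]
orientation: [-2.053, -2.374, 0.001]
force: [0.3, 0.6, -0.5]
opening: 0.039
gripper_force: 0.0
```

Request:
{"method": "apply_moves", "body": {"series": [[[0,0,0],[0,0,-0.12]],[[0,0,0],[0,0,-0.12]],[[0,0,0],[0,0,-0.12]],[[0,0,0],[0,0,-0.12]],[[0,0,0],[0,0,-0.12]],[[0,0,0],[0,0,-0.12]],[[0,0,0],[0,0,-0.12]],[[0,0,0],[0,0,-0.12]],[[0,0,0],[0,0,-0.056]],[[0,0,0],[0,0,0]]]}}

```text
t: 2.93
tool_pos: [0.4942, -0.2118, 0.3043]
orientation: [-0.644, -3.074, -0.0]
force: [-1.1, 0.3, -0.3]
opening: 0.0394
gripper_force: 0.0
```

```bash
cat >> h.py <<'E'
from scipy.spatial.transform import Rotation as Ro
YAW=-0.4158; C=np.array([0.5667547,-0.2442755])
u=np.array([np.cos(YAW),np.sin(YAW)]);v=np.array([-u[1],u[0]])
C=C-0.0018*u
def where(tx,ty,tyaw=None):
    s=robot.read_state();R=Ro.from_rotvec(s['orientation']).as_matrix()
    d=s['tool_pos'][:2]-C
    e=C+u*tx/1000+v*ty/1000-s['tool_pos'][:2]
    print("t %.2f"%s['t'],"cradle xy mm",(d@u*1000).round(2),(d@v*1000).round(2),"z",(s['tool_pos'][2]*1000).round(1),
     "tool move mm",(R.T@np.r_[e,0]*1000).round(1),"yaw err to YAW+pi",((np.arctan2(R[1,0],R[0,0])-YAW-np.pi+np.pi)%(2*np.pi)-np.pi).round(3),
     "tilt",R[:2,2].round(4),"F along",(s['force'][:2]@u).round(2),"Fy",(s['force'][:2]@v).round(2),"Fz",s['force'][2].round(2),"open",s['opening'],"grip",s['gripper_force'],"q6",s['q'][5].round(2))
    return s
E
python3 -c "
from h import *
where(-75,0)"
```

```text
t 2.93 cradle xy mm -77.7 0.41 z 304.3 tool move mm [-2.7 -0.4 -0. ] yaw err to YAW+pi 0.003 tilt [-0.0007  0.0004] F along -1.09 Fy -0.16 Fz -0.27 open 0.03941872950437444 grip 0.0 q6 -1.66
```

Request:
{"method": "apply_moves", "body": {"series": [[[-1,0,15],[0,0,0]],[[-1,0,20],[0,0,0]],[[0,0,20],[0,0,0]],[[0,0,15],[0,0,0]],[[0,0,10],[0,0,0]],[[0,0,5],[0,0,0]],[[0,0,3],[0,0,0]],[[0,0,2],[0,0,0]],[[0,0,0],[0,0,0]]]}}

```text
t: 3.68
tool_pos: [0.4965, -0.2129, 0.2152]
orientation: [0.649, 3.073, -0.0]
force: [0.5, 0.5, -0.5]
opening: 0.0391
gripper_force: 0.0
```

```bash
python3 -c "
from h import *
where(-75.5,0)
p,d=robot.read_camera('side');cv2.imwrite('pics/s1.png',cv2.resize(p[150:230,270:420],(800,427),interpolation=cv2.INTER_CUBIC))"
```

```text
t 3.68 cradle xy mm -75.17 0.35 z 215.2 tool move mm [ 0.3 -0.4 -0. ] yaw err to YAW+pi -0.0 tilt [ 0.0007 -0.0004] F along 0.27 Fy 0.64 Fz -0.47 open 0.039138308056263116 grip 0.0 q6 -1.65
```

View pics/s1.png

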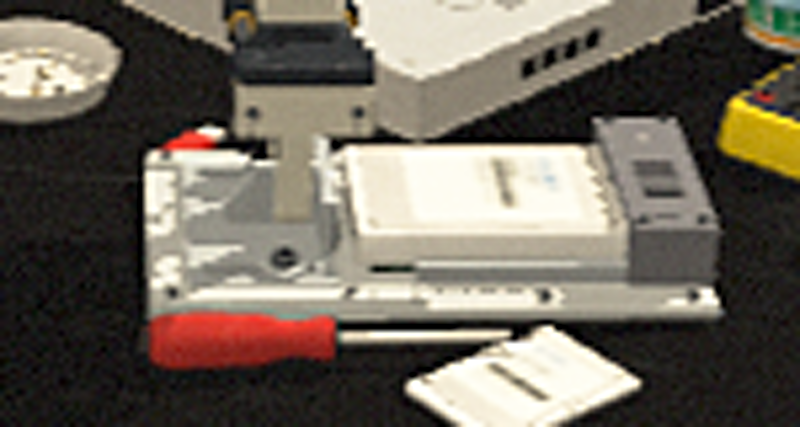

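The gripper stands over the rib, with the near finger at (293,180) just behind the upright and clear of the right bolt and the drive. I'll close it.

Request:
{"method": "apply_moves", "body": {"series": [[[0,0,0],[0,0,0]],[[0,0,0],[0,0,0]],[[0,0,0],[0,0,0]],[[0,0,0],[0,0,0]],[[0,0,0],[0,0,0]],[[0,0,0],[0,0,0]]], "claw": 0, "newtons": 20}}

```text
t: 4.23
tool_pos: [0.496, -0.2134, 0.215]
orientation: [-0.648, -3.074, 0.003]
force: [-1.9, -5.5, -0.2]
opening: 0.0088
gripper_force: 20.0
```

```bash
python3 -c "
from h import *
where(-75.5,0)"
```

```text
t 4.23 cradle xy mm -75.37 -0.34 z 215.0 tool move mm [ 0.1  0.3 -0. ] yaw err to YAW+pi -0.0 tilt [-0.0004 -0.0018] F along 0.48 Fy -5.85 Fz -0.19 open 0.008795192691241424 grip 20.00091165304184 q6 -1.65
```

Request:
{"method": "apply_moves", "body": {"series": [[[0,-0.7,0],[0,0,0]],[[-1,0,0],[0,0,0]],[[-1.5,0,0],[0,0,0]],[[-1.5,0,0],[0,0,0]],[[-1.5,0,0],[0,0,0]],[[-1.5,0,0],[0,0,0]],[[-1.5,0,0],[0,0,0]],[[-1.5,0,0],[0,0,0]]]}}

```text
t: 4.9
tool_pos: [0.5043, -0.2174, 0.215]
orientation: [-0.648, -3.071, 0.0]
force: [-10.3, -0.1, 11.3]
opening: 0.0091
gripper_force: 20.0
```

```bash
python3 -c "
from h import *
where(-75.5,0)"
```

```text
t 4.90 cradle xy mm -66.21 -0.68 z 215.0 tool move mm [9.3 0.7 0. ] yaw err to YAW+pi 0.0 tilt [-0.0031  0.0005] F along -9.37 Fy -4.26 Fz 11.26 open 0.00914397461666838 grip 20.00331938266754 q6 -1.65
```

Request:
{"method": "apply_moves", "body": {"series": [[[0,0,0],[0,0,0]],[[0,0,0],[0,0,0]]]}}

```text
t: 5.07
tool_pos: [0.5044, -0.2175, 0.215]
orientation: [-0.648, -3.071, 0.0]
force: [-9.3, -0.1, 7.9]
opening: 0.0089
gripper_force: 20.0
```

```bash
python3 -c "
from h import *
where(-75.5,0)"
```

```text
t 5.07 cradle xy mm -66.05 -0.69 z 215.0 tool move mm [9.4 0.7 0. ] yaw err to YAW+pi 0.0 tilt [-0.0026  0.0003] F along -8.47 Fy -3.9 Fz 7.95 open 0.008911535614183756 grip 20.002877712249756 q6 -1.65
```

Request:
{"method": "apply_moves", "body": {"series": [[[-1,-0.5,-0.5],[0,0,0]],[[-1,0,0],[0,0,0]],[[-1,0,0],[0,0,0]],[[-1,0,0],[0,0,0]],[[-1,0,0],[0,0,0]],[[-1,0,0],[0,0,0]],[[-1,0,0],[0,0,0]]]}}

```text
t: 5.65
tool_pos: [0.5102, -0.2202, 0.215]
orientation: [-0.647, -3.07, -0.001]
force: [-9.2, 1.8, 8.7]
opening: 0.0089
gripper_force: 20.0
```

```bash
python3 -c "
from h import *
where(-75.5,0)"
```

```text
t 5.65 cradle xy mm -59.63 -0.85 z 215.0 tool move mm [15.9  0.8  0.1] yaw err to YAW+pi 0.0 tilt [-0.004   0.0017] F along -9.17 Fy -2.07 Fz 8.73 open 0.008923729732575644 grip 20.00280261039734 q6 -1.65
```

Request:
{"method": "apply_moves", "body": {"series": [[[-1,0,0],[0,0,0]],[[-1,0,0],[0,0,0]],[[-1,0,0],[0,0,0]],[[-1,0,0],[0,0,0]]]}}

```text
t: 5.98
tool_pos: [0.5139, -0.2219, 0.215]
orientation: [-0.647, -3.07, -0.001]
force: [-11.1, 2.9, 7.7]
opening: 0.0088
gripper_force: 20.0
```

```bash
python3 -c "
from h import *
where(-75.5,0)"
```

```text
t 5.98 cradle xy mm -55.64 -0.86 z 215.0 tool move mm [19.9  0.9  0.1] yaw err to YAW+pi 0.0 tilt [-0.004   0.0017] F along -11.34 Fy -1.88 Fz 7.72 open 0.00882410258626736 grip 20.002760589122772 q6 -1.65
```

Request:
{"method": "apply_moves", "body": {"series": [[[-0.5,0,0],[0,0,0]],[[-0.5,0,0],[0,0,0]]]}}

```text
t: 6.15
tool_pos: [0.5148, -0.2223, 0.215]
orientation: [-0.647, -3.07, -0.001]
force: [-10.7, 2.3, 8.9]
opening: 0.009
gripper_force: 20.0
```

Request:
{"method": "apply_moves", "body": {"series": [[[-0.5,0,0],[0,0,0]],[[-0.5,0,0],[0,0,0]]]}}

```text
t: 6.32
tool_pos: [0.5157, -0.2227, 0.215]
orientation: [-0.647, -3.07, -0.001]
force: [-9.9, 1.9, 7.6]
opening: 0.0088
gripper_force: 20.0
```

Request:
{"method": "apply_moves", "body": {"series": [[[-0.5,0,0],[0,0,0]],[[-0.5,0,0],[0,0,0]]]}}

```text
t: 6.48
tool_pos: [0.5166, -0.2231, 0.2149]
orientation: [-0.647, -3.07, -0.001]
force: [-10.1, 2.8, 8.7]
opening: 0.009
gripper_force: 20.0
```

Request:
{"method": "apply_moves", "body": {"series": [[[-0.5,0,0],[0,0,0]],[[-0.5,0,0],[0,0,0]]]}}

```text
t: 6.65
tool_pos: [0.5175, -0.2235, 0.215]
orientation: [-0.647, -3.07, -0.001]
force: [-10.5, 3.0, 8.4]
opening: 0.0091
gripper_force: 20.0
```

Request:
{"method": "apply_moves", "body": {"series": [[[-0.5,0,0],[0,0,0]],[[-0.5,0,0],[0,0,0]]]}}

```text
t: 6.82
tool_pos: [0.5184, -0.2239, 0.215]
orientation: [-0.647, -3.07, -0.001]
force: [-10.7, 2.2, 8.4]
opening: 0.0093
gripper_force: 20.0
```

Request:
{"method": "apply_moves", "body": {"series": [[[-0.5,0,0],[0,0,0]],[[-0.5,0,0],[0,0,0]]]}}

```text
t: 6.98
tool_pos: [0.5194, -0.2243, 0.215]
orientation: [-0.647, -3.07, -0.001]
force: [-11.0, 2.6, 8.4]
opening: 0.0089
gripper_force: 20.0
```

Request:
{"method": "apply_moves", "body": {"series": [[[-0.5,0,0],[0,0,0]],[[-0.5,0,0],[0,0,0]]]}}

```text
t: 7.15
tool_pos: [0.5202, -0.2247, 0.215]
orientation: [-0.647, -3.07, -0.001]
force: [-13.2, 3.6, 12.1]
opening: 0.0089
gripper_force: 20.0
```

Request:
{"method": "apply_moves", "body": {"series": [[[-0.5,0,0],[0,0,0]],[[-0.5,0,0],[0,0,0]]]}}

```text
t: 7.32
tool_pos: [0.5208, -0.225, 0.2149]
orientation: [-0.647, -3.068, -0.002]
force: [-14.1, 4.5, 12.6]
opening: 0.0089
gripper_force: 20.0
```

Request:
{"method": "apply_moves", "body": {"series": [[[-0.3,0,0],[0,0,0]],[[0,0,0],[0,0,0]]]}}

```text
t: 7.48
tool_pos: [0.521, -0.2251, 0.2149]
orientation: [-0.647, -3.068, -0.002]
force: [-13.8, 3.7, 12.0]
opening: 0.0086
gripper_force: 20.0
```

```bash
python3 -c "
from h import *
where(-75.5,0)
p,d=robot.read_camera('side');cv2.imwrite('pics/s2.png',cv2.resize(p[150:230,270:420],(800,427),interpolation=cv2.INTER_CUBIC))
P=cloud('side',d);P[...,:2]=P[...,:2]-C
for n,d0 in(('old',np.load('pics/side0d.npy')),('new',d)):
  P=cloud('side',d0);q=P[...,:2]-C;X=q@u;Y=q@v;m=(abs(Y)<.04)&(P[...,2]>.036)&(P[...,2]<.044)&(X>-.06)&(X<.12)
  print(n,m.sum(),np.percentile(X[m],[1,3,50,97,99]).round(4))
"
```

```text
t 7.48 cradle xy mm -47.77 -0.88 z 214.9 tool move mm [27.7  0.9  0.2] yaw err to YAW+pi 0.0 tilt [-0.0055  0.0023] F along -14.11 Fy -2.18 Fz 12.02 open 0.008618487875669524 grip 20.00214010477066 q6 -1.65
old 635 [-0.0399 -0.0367  0.0331  0.1024  0.1059]
new 570 [-0.0507 -0.0203  0.041   0.1047  0.1071]
```

View pics/s2.png

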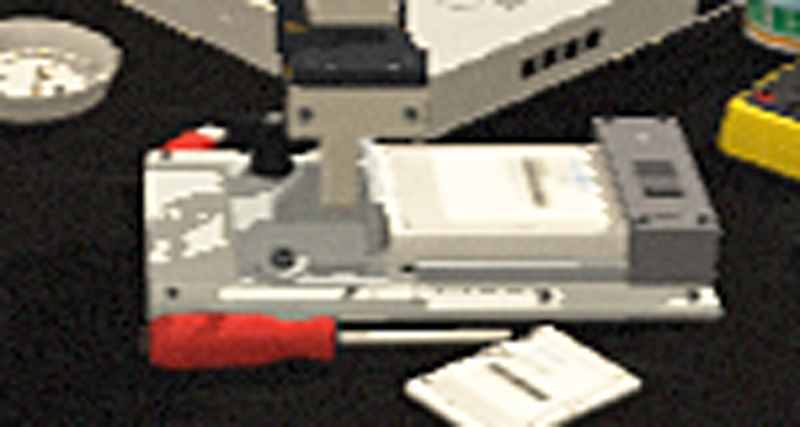

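The bracket now bears on the drive (rear edge near (375,190)), which has moved about 14 mm into the dock. The force has risen 3–4 N above the sliding level, so the connector is touched. I'll press a little more.

Request:
{"method": "apply_moves", "body": {"series": [[[-0.5,0,0],[0,0,0]],[[0,0,0],[0,0,0]]]}}

```text
t: 7.7
tool_pos: [0.5214, -0.2252, 0.2149]
orientation: [-0.647, -3.068, -0.002]
force: [-14.5, 4.2, 13.3]
opening: 0.0088
gripper_force: 20.0
```

Request:
{"method": "apply_moves", "body": {"series": [[[-0.5,0,0],[0,0,0]],[[0,0,0],[0,0,0]]]}}

```text
t: 7.87
tool_pos: [0.5218, -0.2254, 0.2149]
orientation: [-0.647, -3.068, -0.002]
force: [-15.5, 4.2, 13.5]
opening: 0.0093
gripper_force: 20.0
```

Request:
{"method": "apply_moves", "body": {"series": [[[-0.5,0,0],[0,0,0]],[[0,0,0],[0,0,0]]]}}

```text
t: 8.03
tool_pos: [0.5222, -0.2256, 0.2149]
orientation: [-0.647, -3.067, -0.002]
force: [-17.2, 5.1, 14.3]
opening: 0.0086
gripper_force: 20.0
```

Request:
{"method": "apply_moves", "body": {"series": [[[-0.4,0,0],[0,0,0]],[[0,0,0],[0,0,0]],[[0,0,0],[0,0,0]]]}}

```text
t: 8.28
tool_pos: [0.5224, -0.2257, 0.2149]
orientation: [-0.647, -3.067, -0.002]
force: [-17.4, 4.6, 14.8]
opening: 0.0093
gripper_force: 20.0
```

```bash
python3 -c "
from h import *
where(-75.5,0)"
```

```text
t 8.28 cradle xy mm -46.26 -0.88 z 214.9 tool move mm [29.2  0.9  0.2] yaw err to YAW+pi 0.0 tilt [-0.0067  0.0028] F along -17.75 Fy -2.79 Fz 14.83 open 0.009319415398145157 grip 20.00157505273819 q6 -1.65
```

Request:
{"method": "apply_moves", "body": {"series": [[[0,0,0],[0,0,0]],[[0,0,0],[0,0,0]],[[0,0,0],[0,0,0]],[[0,0,0],[0,0,0]],[[0,0,-10],[0,0,0]],[[0,0,-20],[0,0,0]],[[0,0,-20],[0,0,0]],[[0,0,-10],[0,0,0]]], "claw": 0.42}}

```text
t: 8.95
tool_pos: [0.5251, -0.2268, 0.2786]
orientation: [0.648, 3.071, -0.001]
force: [0.0, -0.2, 0.7]
opening: 0.039
gripper_force: 0.0
```

Request:
{"method": "apply_moves", "body": {"series": [[[11,18,0],[0,0,0]],[[11,18,0],[0,0,0]],[[11,18,0],[0,0,0]],[[0,0,0],[0,0,0]]]}}

```text
t: 9.28
tool_pos: [0.5156, -0.161, 0.2753]
orientation: [-0.646, -3.074, -0.002]
force: [0.2, 0.4, 0.6]
opening: 0.0392
gripper_force: 0.0
```

```bash
python3 -c "
from h import *
where(-80,54.5)
p,d=robot.read_camera('side');cv2.imwrite('pics/s3.png',cv2.resize(p[150:230,270:420],(800,427),interpolation=cv2.INTER_CUBIC))"
```

```text
t 9.28 cradle xy mm -78.66 55.56 z 275.3 tool move mm [ 1.3 -1.1 -0. ] yaw err to YAW+pi 0.002 tilt [-0.0003  0.0015] F along 0.01 Fy 0.46 Fz 0.62 open 0.039238707114210326 grip 0.0 q6 -1.56
```

View pics/s3.png

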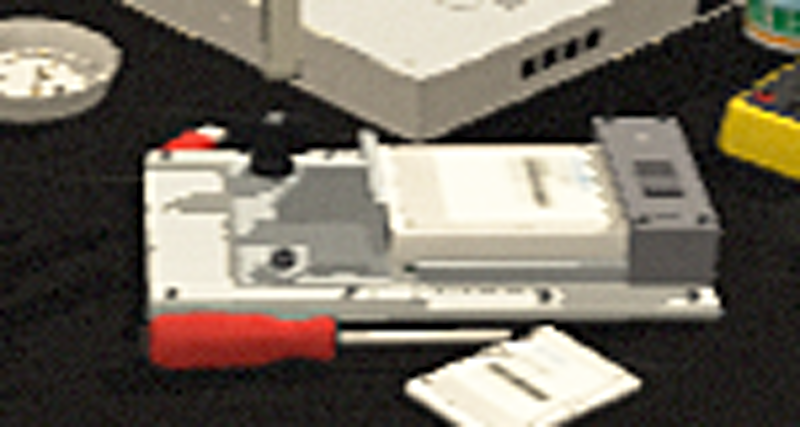

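The bracket stayed against the drive (upright at (375,180)) and the knob at (272,145) is clear below the gripper. I'll go down onto the wings.

Request:
{"method": "apply_moves", "body": {"series": [[[1.3,-1,10],[0,0,0]],[[0,0,15],[0,0,0]],[[0,0,15],[0,0,0]],[[0,0,10],[0,0,0]],[[0,0,5],[0,0,0]],[[0,0,0],[0,0,0]],[[0,0,0],[0,0,0]]]}}

```text
t: 9.92
tool_pos: [0.5143, -0.1645, 0.2201]
orientation: [-0.649, -3.073, -0.0]
force: [-0.9, -0.4, -0.2]
opening: 0.0392
gripper_force: 0.0
```

Request:
{"method": "apply_moves", "body": {"series": [[[0,0,0],[0,0,0]],[[0,0,0],[0,0,0]],[[0,0,0],[0,0,0]],[[0,0,0],[0,0,0]],[[0,0,0],[0,0,0]]], "claw": 0, "newtons": 30}}

```text
t: 10.33
tool_pos: [0.5146, -0.1638, 0.2207]
orientation: [0.648, 3.073, 0.001]
force: [7.4, 16.7, 2.8]
opening: 0.0103
gripper_force: 9.2
```

```bash
python3 -c "
from h import *
where(-80,54.5)"
```

```text
t 10.33 cradle xy mm -78.42 52.57 z 220.7 tool move mm [1.6 1.9 0. ] yaw err to YAW+pi -0.0 tilt [0.0011 0.0006] F along 0.01 Fy 18.22 Fz 2.83 open 0.010322679440404312 grip 9.158110560835837 q6 -1.56
```

Request:
{"method": "apply_moves", "body": {"series": [[[0,1,0],[0,0,0]],[[0,1,0],[0,0,0]],[[0,0,0],[0,0,0]],[[0,0,0],[0,0,0]]]}}

```text
t: 10.67
tool_pos: [0.5151, -0.1628, 0.2207]
orientation: [0.649, 3.074, -0.002]
force: [-3.1, -3.8, 4.1]
opening: 0.01
gripper_force: 29.9
```

```bash
python3 -c "
from h import *
where(-80,54.5)"
```

```text
t 10.67 cradle xy mm -78.34 53.63 z 220.7 tool move mm [ 1.7  0.9 -0. ] yaw err to YAW+pi -0.0 tilt [ 0.0001 -0.0014] F along -1.31 Fy -4.78 Fz 4.11 open 0.010000850992168206 grip 29.861106276512146 q6 -1.55
```

Request:
{"method": "apply_moves", "body": {"series": [[[0,0,0],[0,0,0.1]],[[0,0,0],[0,0,0.1]],[[0,0,0],[0,0,0.1]],[[0,0,0],[0,0,0.1]],[[0,0,0],[0,0,0.1]],[[0,0,0],[0,0,0.1]],[[0,0,0],[0,0,0.1]],[[0,0,0],[0,0,0]]], "newtons": 40}}

```text
t: 11.33
tool_pos: [0.5143, -0.1638, 0.2207]
orientation: [-1.672, -2.659, 0.006]
force: [-9.1, -9.5, 8.2]
opening: 0.0094
gripper_force: 39.9
```

```bash
python3 -c "
from h import *
where(-80,53.6)"
```

```text
t 11.33 cradle xy mm -78.7 52.45 z 220.7 tool move mm [ 1.7  0.  -0. ] yaw err to YAW+pi -0.707 tilt [-0.0025 -0.0031] F along -4.5 Fy -12.38 Fz 8.2 open 0.009439750122280358 grip 39.88551378250122 q6 -0.85
```

Request:
{"method": "apply_moves", "body": {"series": [[[-0.5,-0.8,0],[0,0,0]],[[0,-0.7,0],[0,0,0.1]],[[0,0,0],[0,0,0.1]],[[0,0,0],[0,0,0.1]],[[0,0,0],[0,0,0.1]],[[0,0,0],[0,0,0.1]],[[0,0,0],[0,0,0]]]}}

```text
t: 11.92
tool_pos: [0.5131, -0.1643, 0.2207]
orientation: [-2.277, -2.163, 0.005]
force: [-10.6, -6.3, 11.1]
opening: 0.0097
gripper_force: 39.9
```

```bash
python3 -c "
from h import *
s=where(-80,53.6);print(Ro.from_rotvec(s['orientation']).inv().apply(s['force']),s['wrist_torque'])"
```

```text
t 11.92 cradle xy mm -79.59 51.46 z 220.7 tool move mm [ 2.1  0.4 -0. ] yaw err to YAW+pi -1.206 tilt [-0.003  -0.0018] F along -7.18 Fy -10.04 Fz 11.09 open 0.009689569478060836 grip 39.89162027835846 q6 -0.35
[ -6.84772743 -10.32375136 -11.04985518] [-1.21872252  1.88384856 -0.00958532]
```

Request:
{"method": "apply_moves", "body": {"series": [[[-0.4,-0.6,-0.5],[0,0,0]],[[-0.3,-0.6,0],[0,0,0.1]],[[0,0,0],[0,0,0.1]],[[0,0,0],[0,0,0.1]],[[0,0,0],[0,0,0.04]],[[0,0,0],[0,0,0]],[[0,0,0],[0,0,0]]]}}

```text
t: 12.5
tool_pos: [0.512, -0.1644, 0.2207]
orientation: [-2.605, -1.755, 0.004]
force: [-6.5, -3.9, 5.8]
opening: 0.0099
gripper_force: 39.9
```

```bash
python3 -c "
from h import *
s=where(-80,53.6);print(Ro.from_rotvec(s['orientation']).inv().apply(s['force']),s['wrist_torque'])"
```

```text
t 12.50 cradle xy mm -80.52 50.96 z 220.7 tool move mm [ 2.6  0.6 -0. ] yaw err to YAW+pi -1.54 tilt [-0.0024 -0.0006] F along -4.4 Fy -6.16 Fz 5.78 open 0.009857440689121448 grip 39.9005001783371 q6 -0.02
[-6.03359921 -4.60224385 -5.76620341] [-0.69951926  1.22726812 -0.02589569]
```

Request:
{"method": "apply_moves", "body": {"series": [[[0,0,0],[0,0,0]],[[0,0,0],[0,0,0]],[[0,0,0],[0,0,0]],[[0,0,0],[0,0,0]],[[0,0,-15],[0,0,0]],[[0,0,-30],[0,0,0]],[[0,0,-40],[0,0,0]],[[0,0,-40],[0,0,0]],[[0,0,-30],[0,0,0]],[[0,0,0],[0,0,0]]], "claw": 0.42}}

```text
t: 13.33
tool_pos: [0.5146, -0.1645, 0.3842]
orientation: [2.597, 1.75, 0.011]
force: [1.1, 0.5, 0.7]
opening: 0.0389
gripper_force: 0.0
```

Request:
{"method": "apply_moves", "body": {"series": [[[0,-40,0],[0,0,0]],[[0,-40,0],[0,0,0]],[[0,-40,0],[0,0,0]],[[0,-40,0],[0,0,0]],[[0,0,0],[0,0,0]],[[0,0,0],[0,0,0]]]}}

```text
t: 13.83
tool_pos: [0.363, -0.1031, 0.3758]
orientation: [2.603, 1.755, 0.003]
force: [1.1, -0.1, 0.1]
opening: 0.0391
gripper_force: 0.0
```

```bash
python3 - <<'E'
from h import *
where(-80,54)
a=robot.read_camera('top')[0];b=robot.read_camera('side')[0]
a=cv2.resize(a[82:232,230:380],(560,560),interpolation=cv2.INTER_CUBIC);cv2.imwrite('pics/t4.png',a)
E
```

```text
t 13.83 cradle xy mm -241.62 46.86 z 375.8 tool move mm [  2.1 161.8   0.4] yaw err to YAW+pi -1.54 tilt [ 0.0026 -0.0009] F along 1.04 Fy 0.32 Fz 0.1 open 0.039089459317339426 grip 0.0 q6 -0.03
```

View pics/t4.png

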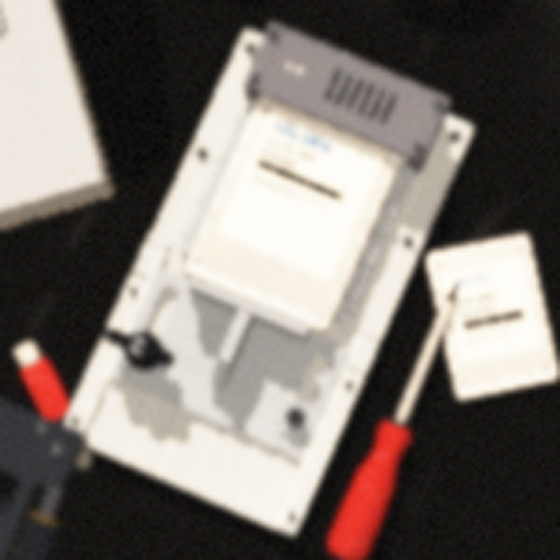

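The knob bar at (140,347) now lies across the cradle and the bracket upright is snug behind the drive. The other things on the bench look unmoved.

```bash
python3 -c "
from plant import robot
print(robot.close_job())"
```

```text
the job is handed in; nothing more can be done
None
```

I pushed the drive onto the connector with about 6–7 N by feel, tightened the wing knob through about 1.54 rad, and handed the job in at about 14 s; no verdict was shown, and the final bearing force and the front edge's place between the lines were not measured directly.

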